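Tuck the hold-down tab of a tube transport case

ROBOT

A 6-joint arm with a two-finger parallel gripper is mounted at the origin on a cart in front of the work surface, level with it; the furniture and walls round the work are solid. World frame = base frame: x ahead of the robot, y to its left, z up, the work surface at z = 0. Lengths are in m, angles in rad, forces in N, time in s.
With the tool pointing down it reaches from about 0.25 to 0.775 m from the base axis. Payload 4 kg.
Tool frame: the origin (TCP) lies between the finger pads; the fingertips stand 14 mm ahead of it and the grasp point (between the pads) lies 5 mm behind it; z points along the fingers, y is the line along which they close (so a half turn about z gives the same grasp; the last joint's range is limited). The gripper opens to 85 mm and grips with 20 to 120 N. Pads are 22 mm wide; open, the fingers measure 114 mm over their backs; the gripper's body (76 mm by 85 mm) begins 54 mm behind the grasp point. The pads swing forward as they close: fully open they stand 13 mm farther back than shut.
Start: joints at [1.214, 0.087, 1.371, -0, 1.684, -0.103], TCP at [0.138, 0.532, 0.245] pointing down, gripper open.
Joint ranges: [-3.1, 3.1], [-0.76, 2.03], [0.27, 2.55], [-1.08, 4.22], [0.17, 2.65], [-2.57, 2.57]. Speed limits (rad/s): [2.79, 2.79, 3.14, 3.14, 3.14, 3.14].

INTERFACE

Orientations are given as a unit quaternion [x, y, z, w].
In Python, from cell import arm gives the robot as it stands.
- The arm moves only by the tool carry_out, never from a script. Its argument "increments" is a list of rows, each a list of 3 entries, a list of its own where there are three numbers: the finger opening in mm, from 0 to 85.4, then the shift along the world's x, y, z in parts of the range, where 1.0 means 50 cm, then the turn about the world's z in shares of 2 rad (1.0 is 2 rad). In form: [[grip, [dx, dy, dz], yaw], ...]. A call has 1 to 8 rows; each row is the pose to reach, as a shift and turn from the pose commanded when the call began; what a row does not reach only later rows make up. A row lasts 1/12 s, in which the tool goes at most 41.7 mm and 7.16 degrees, less where a joint would pass 70% of its speed; a pose out of reach is approached as far as the arm can. No shift or turn number may pass 1 either way. A call with a gripper value outside its range is refused whole. The fingers move at their own pace and stop on an object; "squeeze" is the grip in N (left out, the last holds). Time passes only in rows, so rows that repeat a pose let the fingers close. It gives the time, the measured TCP pose, the force, the opening and the grip force at its end, in the units of the state.
- arm.read_state(): the state, without advancing time (a new reading comes with each control period).
- arm.snapshot(name): name is "side" or "top"; returns a dict with "pixels" (400x640x3 uint8, red, green, blue), "range_z" (400x640 float32, m along the optical axis (not along the pixel's ray), 0 where there is no reading), "fovy" (degrees; the focal length in pixels is half the picture's height over the tangent of half this angle, whatever the lens; pixels are square), "cx", "cy" (the principal point, pixels), "dist_coeffs" ([k1, k2, p1, p2, k3] as OpenCV has them; the pictures are not rectified), "R" (3x3) and "t" (3): a world point X has camera coordinates R X + t. Camera axes: x right, y down, z forward; pixel columns grow to the right and rows downward; lengths in m; the calibration is good to about 2 mm. A picture is of the moment at which its call begins.
- arm.close_job(): hands the job in; it is judged then, once.
Trained networks look in the newest picture that a camera, given by its name, has taken for a name from the list of things; names that differ only in an ending like _2 or _b are one class to them, and where a whole thing is asked for, a point or a joint stands for the part that bears it (a point fixed in the world has none). Each returns a list of dicts, best first, with "conf" (0 to 1); they miss things now and then, are a little off and sometimes report something else, mostly with a low value. They report only what shows in the picture. A call takes as long as a camera call.
- arm.search_frame(thing, camera): "xyz" ([x, y, z] in m, in world coordinates, good to about 4 mm: the middle of the surface that is visible of it).
- arm.spot_point(thing, camera): "xyz" ([x, y, z] in m, in world coordinates, good to about 4 mm: a listed point, or the origin of a listed thing).
The state is a dict: "clock": time; "joint_pos": joint angles; "joint_velocities": joint speeds; "joint_efforts": joint torques, N m; "eef_pos": TCP position; "eef_rot": TCP orientation; "contact_force": force on the tool from outside, world axes, zero at the start; "wrist_torque": the same for the moment, N m; "gripper_width": finger opening in m; "grip_force": force on a finger pad.
Only numpy, scipy, OpenCV 4.12 (cv2) and the standard library are available. Lean on these libraries where they do the work, as an engineer would, in place of code of your own. Each camera call takes 0.05 s, during which the arm holds its last target. There are 200 camera calls.

TASK

Close the tube transport case with your fingertips: fold the blue hinged tab down flat over the tubes, and while pressing it down push it by its white rib until its front edge is tucked fully home beneath the orange lip, so that it stays shut by itself when you let go. Leave the tubes lying in the case and do not shift, lift or knock over anything else.

Things in the scene. Friction and masses are not known exactly. Their poses are not given: they have to be found in the camera images.
- tube_case: white open transport case, 160 (x) x 130 (y) x 42 mm high, screwed to the worktop. Origin: centre of its underside; z up; x points from the hinge end to the end with the orange retaining lip. At the hinge end grey cheeks rise to 56 mm, 59 to 65 mm either side of the middle. A blue tab is hinged across the hinge end
- tab (a joint): hinge of the blue tab, rad: 0 = flat over the case (its stop), 1.57 = upright, up to 1.9 = leaning back away from the lip. A spring drives it back up to between 1.2 and 1.8 rad whenever it is let go untucked; holding it flat takes about 0.15 N m (2 to 3 N pressed 60 mm from the hinge)
- tab_slide (a joint): how far the tab and its hinge axis together have slid in their slots towards the lip, m: 0 = back, 0.022 = fully forward. It starts within 3 mm of 0, slides with about 4 N friction and stays where it is left
- tab_hinge (a point): middle of the tab's hinge axis (which runs along the case's y), 46 mm above the worktop; with the slide at 0 it lies 60 mm behind the case's origin (case x = -0.060). Moves with the slide
- tab_edge (a point): middle of the tab's front edge, at half its thickness, 110 mm from the hinge axis. The tab is a rigid blue plate 3 mm thick and 64 mm wide. Flat with the slide at 0, its edge is 12 mm short of the lip and its top 3.5 mm lower than the lip's underside; fully forward it reaches 10 mm beneath the lip
- tab_rib (a point): middle of the foot of the white thumb rib's hinge-side face, on the tab's upper face (the face away from the lip when the tab stands), 81.5 mm from the hinge axis, 1.5 mm off the tab's mid-plane. The rib, 54 mm wide, 7 thick, 8 high, is there to push against with a fingertip; the face between hinge and rib is clear for pressing
- lip (a point): rear edge of the orange lip, middle of its underside, 51 mm above the worktop (case x = +0.062). The lip is 54 mm wide, 4 mm thick, reaches 18 mm on along the case's +x, and is open below towards the hinge; its rear has a slanting lead-in rising to 59 mm that starts 6 mm nearer the hinge. A tab not held flat strikes the lip or passes over it
- tube_a: clear tube with blue cap, 110 x 18 x 18 mm, lying across the case in one of its channels; origin: middle of its underside. Loose
- tube_b: clear tube with orange cap, 110 x 18 x 18 mm, lying across the case in one of its channels; origin: middle of its underside. Loose
- tube_c: clear tube with blue cap, 110 x 18 x 18 mm, lying across the case in one of its channels; origin: middle of its underside. Loose
- vial_red: clear vial with red cap, 22 mm across, 51 mm high, standing beside the case; origin: centre of its underside. Loose bystander
- vial_black: clear vial with black cap, 22 mm across, 51 mm high, standing beside the case; origin: centre of its underside. Loose bystander
- tape_roll: roll of tan tape, 98 x 96 x 25 mm, lying; origin: centre of its underside. Loose bystander
- mouse_spare: black computer mouse, 107 x 58 x 36 mm; origin: centre of its underside. Loose bystander
- reagent: white reagent bottle with black cap, 49 mm wide, 116 mm high; origin: centre of its underside. Loose bystander
- marker: white and black marker pen, 17 x 135 x 16 mm; origin: centre of its underside. Loose bystander

How it is judged:
By the outcome, as a careful person would: the job done as asked, in the order asked, and still so for the second after the job is handed in, with the robot touching nothing.
It also fails if it takes over 38 s, if anything falls off the work surface, if the arm or the gripper's body presses on something with over 40 N, if the wrist force passes 120 N, or if a joint passes its speed limit or range.

## Working session

There is one attempt and no reset: what is moved stays moved. The work goes in short steps, Python scripts to look and compute and a tool call to move; the robot and the scene stay as the last step left them, time stands still between calls to the robot, and variables do not carry over. Pictures are saved under pics/ and viewed, at most 10 in all, crops included, and the job is handed in when it is done.

Besides the shell and the picture viewer there is one more tool, called as name(argument=value, ...), one argument or row to a line, values as JSON. carry_out: Moves the arm, as the interface text tells. Its arguments: {"type":"object","properties":{"increments":{"type":"array","items":{"type":"array"}},"squeeze":{"type":"number"}},"required":["increments"]}

```bash
mkdir -p pics; cat > h.py <<'E'
import numpy as np, cv2
from cell import arm
def snap(n,f):
    s=arm.snapshot(n); cv2.imwrite(f,s["pixels"][:,:,::-1]); return s
def proj(s,X):
    f=200/np.tan(np.radians(s["fovy"])/2); K=np.array([[f,0,s["cx"]],[0,f,s["cy"]],[0,0,1]])
    return cv2.projectPoints(np.array(X,float).reshape(-1,3),cv2.Rodrigues(np.array(s["R"]))[0],np.array(s["t"],float),K,np.array(s["dist_coeffs"],float))[0].reshape(-1,2)
def cloud(s):
    f=200/np.tan(np.radians(s["fovy"])/2); K=np.array([[f,0,s["cx"]],[0,f,s["cy"]],[0,0,1]])
    v,u=np.mgrid[:400,:640]; p=cv2.undistortPoints(np.stack([u,v],-1).reshape(-1,1,2).astype(float),K,np.array(s["dist_coeffs"],float)).reshape(400,640,2)
    z=s["range_z"]; P=np.dstack([p[...,0]*z,p[...,1]*z,z]); W=(P-np.array(s["t"]))@np.array(s["R"]); W[z<=0]=np.nan; return W
E
python3 - <<'E'
from h import *
for n in("top","side"):
    s=snap(n,f"pics/{n}0.png")
    for t in("tube_case","tab_hinge","tab_edge","tab_rib","lip","tube_a","vial_red","vial_black","tape_roll","mouse_spare","reagent","marker"):
        print(n,t,[(np.round(d["xyz"],3).tolist(),round(d["conf"],2)) for d in arm.spot_point(t,n)[:3]])
s=arm.read_state();print(s["clock"],s["eef_pos"],s["eef_rot"],s["gripper_width"])
E
```

```text
top tube_case [([0.576, -0.015, 0.006], 0.94)]
top tab_hinge [([0.517, -0.009, 0.047], 0.55)]
top tab_edge [([0.525, -0.011, 0.13], 0.69), ([0.525, -0.009, 0.157], 0.61), ([0.519, -0.01, 0.047], 0.45)]
top tab_rib [([0.522, -0.011, 0.128], 0.47), ([0.446, -0.234, 0.0], 0.25)]
top lip [([0.637, -0.017, 0.048], 0.92), ([0.515, -0.008, 0.046], 0.57)]
top tube_a [([0.588, -0.02, -0.001], 0.6), ([0.613, -0.016, 0.003], 0.5), ([0.54, -0.01, 0.005], 0.45)]
top vial_red [([0.582, 0.106, -0.003], 0.47)]
top vial_black [([0.57, -0.152, 0.002], 0.5), ([0.523, -0.01, 0.13], 0.41)]
top tape_roll [([0.574, -0.019, 0.004], 0.74), ([0.493, -0.3, 0.001], 0.7)]
top mouse_spare [([0.502, -0.503, -0.003], 0.77)]
top reagent [([0.444, -0.236, -0.003], 0.74)]
top marker [([0.446, 0.393, 0.004], 0.53)]
side tube_case [([0.575, -0.018, -0.001], 0.95), ([0.611, -0.021, 0.004], 0.27)]
side tab_hinge [([0.517, -0.007, 0.045], 0.61)]
side tab_edge [([0.495, -0.299, -0.0], 0.69), ([0.528, -0.008, 0.153], 0.63)]
side tab_rib [([0.523, -0.014, 0.13], 0.41)]
side lip [([0.638, -0.02, 0.05], 0.57)]
side tube_a [([0.535, -0.012, 0.005], 0.46), ([0.609, -0.021, 0.003], 0.46), ([0.588, -0.02, 0.002], 0.4)]
side vial_red [([0.582, 0.108, -0.0], 0.61), ([0.574, -0.018, 0.0], 0.5)]
side vial_black []
side tape_roll [([0.445, -0.228, -0.004], 0.66), ([0.496, -0.299, -0.001], 0.56)]
side mouse_spare [([0.498, -0.498, -0.0], 0.82), ([0.638, -0.02, 0.051], 0.71)]
side reagent [([0.444, -0.231, -0.002], 0.74)]
side marker [([0.59, -0.019, 0.006], 0.51), ([0.445, 0.39, -0.001], 0.44)]
1.3 [0.13809422 0.53237653 0.24533953] [1.26553191e-01 9.91959822e-01 3.69812985e-05 2.43368918e-05] 0.08530461281030065
```

View pics/top0.png

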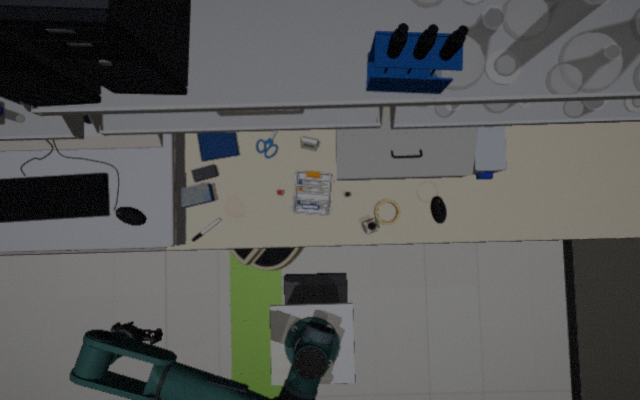

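View pics/side0.png

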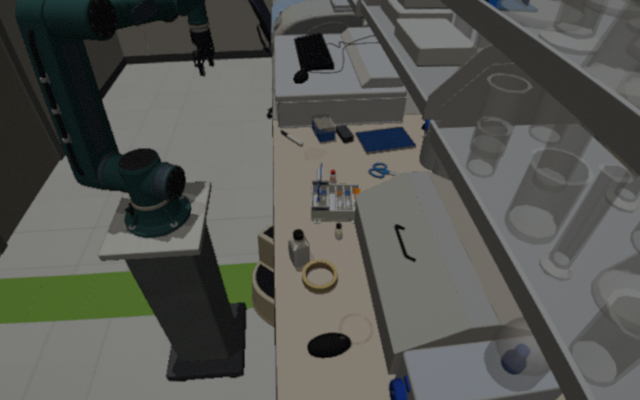

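The tab stands upright at the robot's end of the case (top view about (312, 208)). The lip points away from the robot (about (313, 175)), and both vials stand clear. Next I'll check the case yaw and the clearance overhead.

```bash
python3 - <<'E'
from h import *
ims=[]
for n,(a,b) in dict(top=(312,192),side=(338,195)).items():
    s=arm.snapshot(n); im=s["pixels"][:,:,::-1].copy(); W=cloud(s)
    m=(W[...,0]>.3)&(W[...,0]<.72)&(abs(W[...,1])<.2)&(W[...,2]>.17)
    print(n,"high pts",m.sum(), np.nanmin(W[m],0) if m.any() else "", np.nanmax(W[m],0) if m.any() else "")
    bl=(im[...,0].astype(int)>im[...,2]+35)&(W[...,2]>.055)&(abs(W[...,0]-.55)<.12)&(abs(W[...,1])<.1)
    P=W[bl]; print("blue",len(P),np.round(P.mean(0),3),np.round(P.min(0),3),np.round(P.max(0),3)) if len(P) else 0
    c=im[b-38:b+38,a-50:a+50]; c=cv2.resize(c,None,fx=8,fy=8,interpolation=cv2.INTER_CUBIC); c=np.clip(c*1.6,0,255).astype(np.uint8)
    for yaw,col in((-.087,(0,0,255)),(0,(0,255,0))):
        R=np.array([[np.cos(yaw),-np.sin(yaw)],[np.sin(yaw),np.cos(yaw)]])
        q=[[.08,.065],[.08,-.065],[-.08,-.065],[-.08,.065]]
        X=[[*(R@p+[.5765,-.0145]),.042] for p in q]
        p=((proj(s,X)-[a-50,b-38]+.5)*8).astype(int); cv2.polylines(c,[p],True,col,1)
    ims.append(c[:300] if 0 else c)
cv2.imwrite("pics/c1.png",cv2.resize(np.vstack(ims),(395,600)) if 0 else cv2.resize(np.hstack(ims),(800,304)))
E
```

```text
top high pts 157 [ 0.6858075  -0.19800749  0.17001669] [ 0.71992398 -0.11008541  0.18585788]
blue 13 [ 0.529 -0.007  0.153] [ 0.525 -0.039  0.146] [0.53  0.017 0.16 ]
side high pts 174 [ 0.69530046 -0.19979686  0.17004967] [ 0.71998667 -0.10598851  0.18199248]
blue 10 [ 0.52  -0.02   0.086] [ 0.516 -0.044  0.056] [0.526 0.001 0.135]
```

View pics/c1.png

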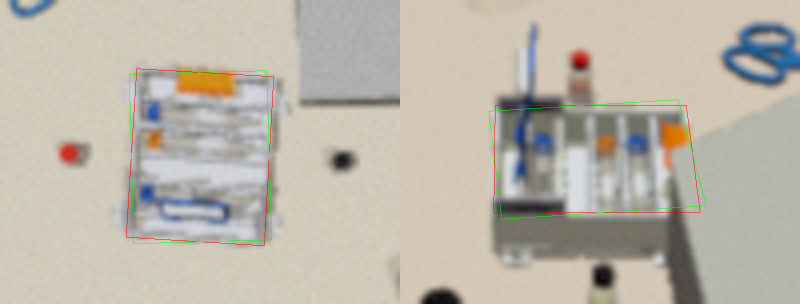

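Careful with the scale: shifts go in shares of 50 cm and turns go in shares of 2 rad. That gives: -275 mm / 500 = -0.55, -245 mm / 500 = -0.49, 0.17 rad / 2 = 0.085.

carry_out(
  increments=[
    [0,[0.04,-0.07,0],0.05],
    [0,[0.08,-0.14,0],0.085],
    [0,[0.12,-0.21,0],0.085],
    [0,[0.16,-0.28,0],0.085],
    [0,[0.2,-0.35,0],0.085],
    [0,[0.24,-0.42,0],0.085],
    [0,[0.28,-0.49,0],0.085],
    [0,[0.31,-0.55,0],0.085],
  ],
)

```text
clock: 2.07
eef_pos: [0.2939, 0.2553, 0.2456]
eef_rot: [0.042, 0.999, 0.0, 0.001]
contact_force: [0.7, -0.0, -0.2]
gripper_width: -0.0001
grip_force: 0.0
```

The red outline (yaw -0.087) fits the case in both crops: the lip is at the top, with the rib and tab at the bottom left. Nothing stands in the way. I'll stage behind the tab, then descend.

Converted, -260 mm / 500 = -0.52, 157 mm / 500 = 0.314.

carry_out(
  increments=[
    [0,[0.04,-0.072,0],0],
    [0,[0.08,-0.144,0],0],
    [0,[0.12,-0.216,0],0],
    [0,[0.164,-0.29,0],0],
    [0,[0.21,-0.364,0],0],
    [0,[0.26,-0.436,0],0],
    [0,[0.31,-0.504,0],0],
    [0,[0.314,-0.52,-0.04],0],
  ],
)

```text
clock: 2.73
eef_pos: [0.4546, -0.0072, 0.229]
eef_rot: [0.044, 0.999, -0.001, 0.005]
contact_force: [-0.0, 0.0, 1.7]
gripper_width: 0.0001
grip_force: 0.0
```

Converted, -100 mm / 500 = -0.2, -70 mm / 500 = -0.14.

carry_out(
  increments=[
    [0,[0,0,-0.07],0],
    [0,[0,0,-0.14],0],
    [0,[0,0,-0.2],0],
    [0,[0,0,-0.2],0],
    [0,[0.04,-0.004,-0.2],0],
    [0,[0.07,-0.006,-0.2],0],
    [0,[0.07,-0.006,-0.2],0],
  ],
)

```text
clock: 3.32
eef_pos: [0.4881, -0.0059, 0.1276]
eef_rot: [0.042, 0.999, -0.0, 0.002]
contact_force: [-0.5, 0.5, 0.9]
gripper_width: 0.0004
grip_force: 0.0
```

Converted, 76 mm / 500 = 0.152, 71 mm / 500 = 0.142.

carry_out(
  increments=[
    [0,[0.026,-0.002,0],0],
    [0,[0.052,-0.004,-0.002],0],
    [0,[0.074,-0.006,-0.006],0],
    [0,[0.096,-0.008,-0.012],0],
    [0,[0.114,-0.01,-0.024],0],
    [0,[0.13,-0.012,-0.036],0],
    [0,[0.142,-0.012,-0.048],0],
    [0,[0.152,-0.014,-0.062],0],
  ],
)

```text
clock: 3.98
eef_pos: [0.5619, -0.0125, 0.0945]
eef_rot: [0.042, 0.999, 0.0, 0.001]
contact_force: [-0.5, -0.1, 2.2]
gripper_width: 0.0002
grip_force: 0.6
```

```bash
python3 - <<'E'
from h import *
s=snap("side","pics/s2.png"); im=s["pixels"][155:235,285:385,::-1]
cv2.imwrite("pics/s2c.png",np.clip(cv2.resize(im,None,fx=6,fy=6,interpolation=cv2.INTER_CUBIC)*1.5,0,255))
for t in("tab_edge","tab_rib","tab_hinge"): print(t,[(np.round(d["xyz"],3).tolist(),round(d["conf"],2)) for d in arm.spot_point(t,"side")[:2]])
E
```

```text
tab_edge [([0.612, -0.019, 0.103], 0.82), ([0.446, 0.394, -0.001], 0.6)]
tab_rib [([0.584, -0.016, 0.093], 0.93), ([0.448, 0.392, -0.004], 0.28)]
tab_hinge [([0.519, -0.009, 0.042], 0.98), ([0.585, -0.017, 0.092], 0.38)][ WARN:0@2.328] global loadsave.cpp:1063 imwrite_ Unsupported depth image for selected encoder is fallbacked to CV_8U.
```

View pics/s2c.png

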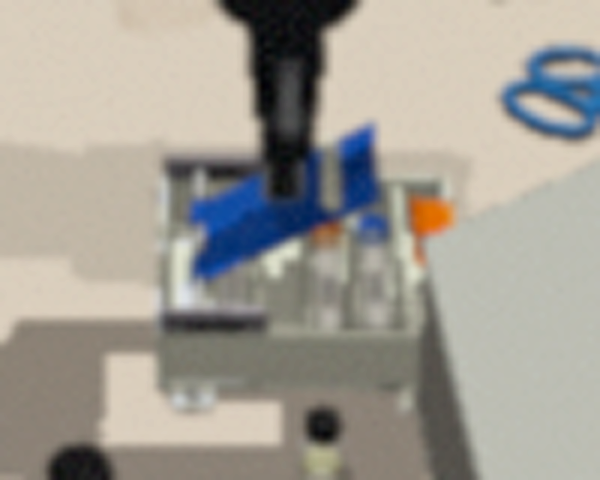

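The tab is folded to about 33°, with the fingertip at crop (285, 195) on the clear face, behind the rib at (330, 180). I'll continue down to flat.

carry_out(
  increments=[
    [0,[0.008,0,-0.016],0],
    [0,[0.014,-0.002,-0.03],0],
    [0,[0.018,-0.002,-0.044],0],
    [0,[0.018,-0.002,-0.054],0],
    [0,[0.018,-0.002,-0.06],0],
    [0,[0.018,-0.002,-0.06],0],
  ],
)

```text
clock: 4.68
eef_pos: [0.5699, -0.0136, 0.0634]
eef_rot: [0.042, 0.999, 0.0, -0.0]
contact_force: [-0.4, 0.3, 1.7]
gripper_width: -0.0002
grip_force: 0.5
```

Converted, -2 mm / 500 = -0.004, -1 mm / 500 = -0.002.

carry_out(
  increments=[
    [0,[0,0,-0.002],0],
    [0,[0,0,-0.004],0],
    [0,[0,0,-0.004],0],
  ],
)

```text
clock: 4.93
eef_pos: [0.5699, -0.0136, 0.0624]
eef_rot: [0.042, 0.999, 0.0, -0.0]
contact_force: [0.4, -0.6, 1.2]
gripper_width: -0.0001
grip_force: 0.5
```

Converted, -2 mm / 500 = -0.004, -1 mm / 500 = -0.002.

carry_out(
  increments=[
    [0,[0,0,-0.002],0],
    [0,[0,0,-0.004],0],
    [0,[0,0,-0.004],0],
  ],
)

```text
clock: 5.18
eef_pos: [0.57, -0.0136, 0.0611]
eef_rot: [0.042, 0.999, -0.0, 0.0]
contact_force: [-1.9, -0.3, 4.3]
gripper_width: -0.0003
grip_force: 2.4
```

Converted, -1.5 mm / 500 = -0.003, -1 mm / 500 = -0.002.

carry_out(
  increments=[
    [0,[0,0,-0.002],0],
    [0,[0,0,-0.003],0],
    [0,[0,0,-0.003],0],
  ],
)

```text
clock: 5.43
eef_pos: [0.5701, -0.0136, 0.0607]
eef_rot: [0.042, 0.999, -0.0, 0.0]
contact_force: [-3.4, 0.2, 8.9]
gripper_width: 0.0
grip_force: 4.4
```

```bash
python3 - <<'E'
from h import *
for n in("side","top"):
  s=snap(n,f"pics/{n}3.png")
  for t in("tab_edge","tab_rib","tab_hinge","lip"): print(n,t,[(np.round(d["xyz"],3).tolist(),round(d["conf"],2)) for d in arm.spot_point(t,n)[:2]])
E
```

```text
side tab_edge [([0.626, -0.017, 0.045], 0.56)]
side tab_rib [([0.598, -0.018, 0.048], 0.81)]
side tab_hinge [([0.516, -0.009, 0.045], 0.6), ([0.446, 0.392, -0.002], 0.34)]
side lip [([0.638, -0.02, 0.05], 0.9), ([0.445, -0.228, -0.0], 0.47)]
top tab_edge []
top tab_rib [([0.518, -0.009, 0.046], 0.45)]
top tab_hinge [([0.515, -0.005, 0.047], 0.6)]
top lip [([0.633, -0.019, 0.051], 0.93)]
```

The tab is flat and pressed at about 9 N. Now I'll slide forward until I meet the rib.

Converted, 18 mm / 500 = 0.036, 16 mm / 500 = 0.032.

carry_out(
  increments=[
    [0,[0.006,-0.0006,0],0],
    [0,[0.012,-0.001,0],0],
    [0,[0.018,-0.0016,0],0],
    [0,[0.024,-0.002,0],0],
    [0,[0.028,-0.0024,0],0],
    [0,[0.032,-0.0028,0],0],
    [0,[0.036,-0.0032,0],0],
    [0,[0.036,-0.0032,0],0],
  ],
)

```text
clock: 6.6
eef_pos: [0.5885, -0.0155, 0.0607]
eef_rot: [0.042, 0.999, -0.0, 0.0]
contact_force: [-3.2, -0.3, 9.2]
gripper_width: 0.0
grip_force: 4.2
```

Converted, 14 mm / 500 = 0.028, 12 mm / 500 = 0.024.

carry_out(
  increments=[
    [0,[0.004,-0.0004,0],0],
    [0,[0.008,-0.0008,0],0],
    [0,[0.012,-0.001,0],0],
    [0,[0.016,-0.0014,0],0],
    [0,[0.02,-0.0018,0],0],
    [0,[0.024,-0.002,0],0],
    [0,[0.028,-0.0024,0],0],
    [0,[0.028,-0.0024,0],0],
  ],
)

```text
clock: 7.27
eef_pos: [0.6011, -0.0163, 0.0603]
eef_rot: [0.042, 0.999, 0.0, -0.001]
contact_force: [-5.8, 0.8, 8.7]
gripper_width: -0.0001
grip_force: 4.6
```

Converted, 8 mm / 500 = 0.016, 6 mm / 500 = 0.012.

carry_out(
  increments=[
    [0,[0.004,-0.0004,0],0],
    [0,[0.008,-0.0008,0],0],
    [0,[0.012,-0.001,0],0],
    [0,[0.016,-0.0014,0],0],
    [0,[0.016,-0.0014,0],0],
    [0,[0.016,-0.0014,0],0],
  ],
)

```text
clock: 7.77
eef_pos: [0.6085, -0.0169, 0.06]
eef_rot: [0.042, 0.999, 0.0, -0.002]
contact_force: [-6.7, 0.3, 9.0]
gripper_width: -0.0002
grip_force: 6.5
```

Converted, 4 mm / 500 = 0.008, 3 mm / 500 = 0.006.

carry_out(
  increments=[
    [0,[0.002,-0.0002,0],0],
    [0,[0.004,-0.0004,0],0],
    [0,[0.006,-0.0006,0],0],
    [0,[0.008,-0.0008,0],0],
    [0,[0.008,-0.0008,0],0],
  ],
)

```text
clock: 8.18
eef_pos: [0.6088, -0.0169, 0.0591]
eef_rot: [0.042, 0.999, 0.0, -0.007]
contact_force: [-16.1, 1.4, 12.7]
gripper_width: 0.0003
grip_force: 9.6
```

```bash
python3 - <<'E'
from h import *
for n in("side","top"):
  s=snap(n,f"pics/{n}4.png")
  for t in("tab_edge","tab_rib","tab_hinge","lip"): print(n,t,[(np.round(d["xyz"],3).tolist(),round(d["conf"],2)) for d in arm.spot_point(t,n)[:2]])
E
```

```text
side tab_edge [([0.647, -0.019, 0.043], 0.6)]
side tab_rib [([0.619, -0.018, 0.048], 0.86)]
side tab_hinge [([0.59, -0.018, 0.005], 0.62), ([0.537, -0.01, 0.044], 0.58)]
side lip [([0.638, -0.021, 0.05], 0.94), ([0.583, 0.107, -0.002], 0.2)]
top tab_edge [([0.617, -0.022, 0.05], 0.72)]
top tab_rib [([0.618, -0.02, 0.048], 0.78)]
top tab_hinge [([0.535, -0.01, 0.046], 0.65)]
top lip [([0.636, -0.023, 0.051], 0.84)]
```

The tab has hit its end stop: 16 N with no further travel, slide about 21 mm, edge about 10 mm beneath the lip. I'll unload and lift away.

Converted, 120 mm / 500 = 0.24, 100 mm / 500 = 0.2.

carry_out(
  increments=[
    [0,[-0.006,0.0006,0],0],
    [0,[-0.008,0.0008,0.004],0],
    [0,[-0.008,0.0008,0.01],0],
    [0,[-0.01,0.0008,0.02],0],
    [0,[-0.01,0.0008,0.06],0],
    [0,[-0.01,0.0008,0.13],0],
    [0,[-0.01,0.0008,0.2],0],
    [0,[-0.01,0.0008,0.24],0],
  ],
)

```text
clock: 9.35
eef_pos: [0.6113, -0.0174, 0.1836]
eef_rot: [0.042, 0.999, -0.0, 0.004]
contact_force: [0.6, -0.1, 1.1]
gripper_width: -0.0002
grip_force: 0.0
```

Converted, -190 mm / 500 = -0.38, -160 mm / 500 = -0.32.

carry_out(
  increments=[
    [0,[-0.08,0.006,0],0],
    [0,[-0.16,0.012,0],0],
    [0,[-0.24,0.018,0],0],
    [0,[-0.32,0.024,0],0],
    [0,[-0.38,0.024,0],0],
    [0,[-0.38,0.024,0],0],
  ],
)

```text
clock: 9.85
eef_pos: [0.4149, -0.0047, 0.1785]
eef_rot: [0.042, 0.999, -0.0, -0.001]
contact_force: [0.3, 1.4, -0.1]
gripper_width: 0.0002
grip_force: 0.0
```

```bash
python3 - <<'E'
from h import *
ims=[]
for n,(a,b) in dict(top=(312,192),side=(338,195)).items():
  s=snap(n,f"pics/{n}5.png"); im=s["pixels"][b-38:b+38,a-50:a+50,::-1]
  ims.append(np.clip(cv2.resize(im,(400,304),interpolation=cv2.INTER_CUBIC)*1.5,0,255).astype(np.uint8))
  for t in("tab_edge","tab_rib","tab_hinge","lip","tube_a","vial_red","vial_black"): print(n,t,[(np.round(d["xyz"],3).tolist(),round(d["conf"],2)) for d in arm.spot_point(t,n)[:3]])
cv2.imwrite("pics/f.png",np.hstack(ims)); print(arm.read_state()["clock"])
E
```

```text
top tab_edge [([0.649, -0.024, 0.046], 0.95)]
top tab_rib [([0.618, -0.02, 0.05], 0.67), ([0.536, -0.012, 0.046], 0.22)]
top tab_hinge [([0.538, -0.012, 0.045], 0.69)]
top lip [([0.636, -0.02, 0.052], 0.95)]
top tube_a [([0.615, -0.016, 0.002], 0.54), ([0.591, -0.02, 0.0], 0.43), ([0.541, -0.011, 0.002], 0.42)]
top vial_red [([0.445, 0.396, 0.0], 0.72), ([0.58, 0.111, -0.004], 0.56)]
top vial_black [([0.565, -0.152, 0.002], 0.47)]
side tab_edge [([0.648, -0.022, 0.051], 0.57)]
side tab_rib [([0.618, -0.025, 0.05], 0.89)]
side tab_hinge [([0.533, -0.012, 0.042], 0.85)]
side lip [([0.638, -0.019, 0.05], 0.88)]
side tube_a [([0.613, -0.018, 0.005], 0.53), ([0.585, -0.023, 0.005], 0.48), ([0.534, -0.008, 0.004], 0.47)]
side vial_red [([0.582, 0.106, -0.002], 0.55)]
side vial_black [([0.568, -0.15, -0.002], 0.61), ([0.612, -0.019, 0.004], 0.41)]
10.65
```

View pics/f.png

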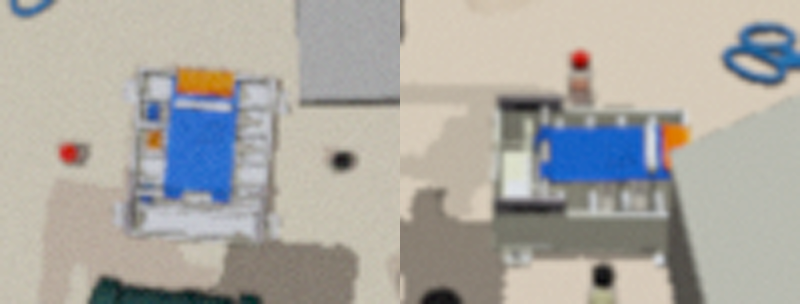

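The tab lies flat, with its front edge under the lip (left crop (205, 95), right crop (668, 155)). It is staying shut with the arm away, and the tubes and vials are where they were. I'll hand in the job.

```bash
python3 -c "from cell import arm; print(arm.close_job())"
```

```text
the job is handed in; nothing more can be done
None
```

The case is shut and the job handed in at about 10.7 s: the tab is flat, pushed to its end stop with its front edge about 10 mm under the lip, and it stayed closed after I let go. The tubes and both vials are where they were; I did not re-measure the tape roll, mouse, reagent bottle or marker afterwards.

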